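Let the jar lift down to the glass ledge

TASK

The jar with the red lid stands raised on the little hand-cranked lift on the shop counter. Lift the winch's pawl by its orange bar and keep it up while the crank turns back slowly under the jar's weight; when the jar's foot has come down level with the green glass ledge beside the tray, let the pawl fall back into the ratchet so that it holds there. Keep the jar standing on its tray and let go of everything.

Things in the scene. Friction and masses are not known exactly. Their poses are not given: they have to be found in the camera images.
- pawl_bar (a point): Middle of the free part of the orange round bar (14 mm thick, level, 60 mm of it free) that sticks out sideways from the end of the winch's red pawl arm, 154 mm above the counter; clear 40 mm below and on both sides. Site y lies along the bar; the arm (10 mm) is 35 mm off in +y. Site x points to the pivot pin's line: 120 mm in +x, 4 mm lower. Mast (294 mm high): 125 mm in +x, 165 mm in +y.
- pawl (a joint): Angle of the pawl, rad: near 0 (under 0.05) when down in the ratchet, growing as the bar is raised; clear of the teeth above 0.2 (bar 25 mm up), good at 0.3 to 0.45 (bar 36 to 52 mm up), stop at 0.6. Lifting takes 1 to 3 N at the bar; let go, it falls back by itself. The ratchet wheel is 80 mm across with 12 teeth.
- jar: The raised jar: amber, plain white label, red lid; 68 mm wide, 96 mm high, about 0.4 kg. Origin: centre of its underside, on the lift's steel tray, 200 mm above the counter at the start; z up. While the pawl is clear the tray sinks by itself at about 10 to 18 mm/s (built-in damper) and the crank turns back; once the pawl is down, the next tooth catches, up to 7 mm lower.
- ledge_top (a point): Centre of the top face of the green glass ledge (90 x 85 mm, 6 mm thick) on a post beside the tray, 80 to 150 mm above the counter: the height at which the jar's underside is to stop. The tray can sink further, to 58 mm, and does not come up again by itself.

How it is judged (in metres and radians):
On the way:
1. the pawl is lifted clear of the ratchet (value of joint pawl above 0.18 rad), for 0.2 s.
At the end, for the whole second after the job is handed in: the jar stands upright (within 6 degrees) and at rest on the lift's tray, its underside within 14 mm of the height of the glass ledge's top, and the pawl is back down in the ratchet (joint below 0.08 rad), so that the wheel is held (z of jar in the frame of ledge_top between -0.014 and 0.014 m and horizontal distance between jar and ledge_top below 0.14 m and angle between jar's own z axis and vertical below 0.1 rad and linear speed of jar below 0.005 m/s and value of joint pawl below 0.08 rad); the robot touches nothing.
It fails at once if the jar comes down fast or is knocked (over 80 mm/s) (linear speed of jar above 0.08 m/s).
It fails at once if the jar tips over (angle between jar's own z axis and vertical above 0.35 rad).
It also fails if it takes over 64 s, if anything falls off the work surface, if the arm or the gripper's body presses on something with over 40 N, if the wrist force passes 120 N, or if a joint passes its speed limit or range.

ROBOT

A 6-joint arm with a two-finger parallel gripper is mounted at the origin on the work surface. World frame = base frame: x ahead of the robot, y to its left, z up, the work surface at z = 0. Lengths are in m, angles in degrees, forces in N, time in s.
With the tool pointing down it reaches from about 0.35 to 0.875 m from the base axis. Payload 4.2 kg.
Tool frame: the origin (TCP) lies midway between the tips of the shut fingers; the grasp point (between the pads) lies 19 mm behind it; x points along the fingers, y is the direction in which the jaws open and shut, and the axes are right-handed (so a half turn about x gives the same grasp; the last joint's range is limited). The gripper opens to 87 mm and grips with 3 to 60 N. Pads are 19 mm wide; open, the fingers measure 117 mm over their backs; the gripper's body (75 mm by 190 mm) begins 51 mm behind the grasp point.
Start: joints at [-52.907, 22.042, 0.453, 0, -68.411, -14.817], TCP at [0.237, -0.578, 0.223] pointing down, gripper open.
Joint ranges: [-179.83, 179.83], [-69.29, 118.12], [-61.27, 80.66], [-181.25, 117.63], [-171.15, -9.14], [-177.46, 177.46]. Speed limits (degrees/s): [159.86, 159.86, 180, 180, 180, 180].

INTERFACE

Orientations are given as a 3x3 rotation matrix whose columns are the frame's x, y, z axes.
In Python, from station import r gives the robot as it stands.
- The arm moves only by the tool play_rows, never from a script. Its argument "plan" is a list that holds one entry, the list of rows, each a list of 6 numbers: the shift along the tool's x, y, z in cm, then the turn, a rotation vector about the tool's x, y, z in units of 10 degrees (1.0 is 10 degrees). A call has 1 to 5 rows; each row is the pose to reach, as a shift and turn from the pose commanded when the call began, along the tool's axes at that moment; what a row does not reach only later rows make up. A row lasts 1/8 s, in which the tool goes at most 62.5 mm and 10.7 degrees, less where a joint would pass 70% of its speed; a pose out of reach is approached as far as the arm can. A call with a gripper value outside its range is refused whole. "hand" is the opening, from 0 (shut) to 1 (fully open), set as the call begins (left out, the last holds). The fingers move at their own pace and stop on an object; the grip force is fixed at half the most. Time passes only in rows, so rows that repeat a pose let the fingers close. It gives the time, the measured TCP pose, the force and the opening at its end, in the units of the state.
- r.sense(): the state, without advancing time (a new reading comes with each control period).
- r.capture(name): name is "scene" or "side" or "wrist"; returns (picture, depth): 420x560x3 uint8, blue, green, red; 420x560 float32, m along the optical axis (not along the pixel's ray), 0 where there is no reading.
- r.get_calibration(name): a dict with "vfov" (degrees; the focal length in pixels is half the picture's height over the tangent of half this angle, whatever the lens; pixels are square), "cx", "cy" (the principal point, pixels), "distortion" ([k1, k2, p1, p2, k3] as OpenCV has them; the pictures are not rectified), "rvec" (rotation vector, rad) and "tvec" (3), from world to camera coordinates, as OpenCV has them. Camera axes: x right, y down, z forward; pixel columns grow to the right and rows downward; lengths in m; the calibration is good to about 2 mm. A picture is of the moment at which its call begins: read the wrist's pose just before it. get_calibration takes no time and is no camera call; for the wrist camera it gives the pose at the moment of the call.
- r.finish_job(): hands the job in, once; it reports no verdict.
The state is a dict: "time_s": time; "joints": joint angles; "joint_velocities": joint speeds; "effort": joint torques, N m; "tcp_pos": TCP position; "ee_rot": TCP orientation; "wrist_force": force on the tool from outside, world axes, zero at the start; "moment": the same for the moment, N m; "gripper_width": opening from 0.0 (shut) to 1.0 (fully open).
Only numpy, scipy, OpenCV 4.12 (cv2) and the standard library are available. Lean on these libraries where they do the work, as an engineer would, in place of code of your own. Each camera call takes 0.05 s, during which the arm holds its last target.

## Working session

There is one attempt and no reset: what is moved stays moved. The work goes in short steps, Python scripts to look and compute and a tool call to move; the robot and the scene stay as the last step left them, time stands still between calls to the robot, and variables do not carry over. Pictures are saved under pics/ and viewed, and the job is handed in when it is done.

Besides the shell and the picture viewer there is one more tool, called after ">>>" as name(argument=value, ...) on one line, values as JSON. play_rows: Moves the arm, as the interface text tells. Its arguments: {"type":"object","properties":{"plan":{"type":"array","items":{"type":"array","items":{"type":"array","items":{"type":"number"}}}},"hand":{"type":"number"}},"required":["plan"]}

```bash
ls; mkdir -p pics
python3 - <<'E'
from station import r
import cv2,numpy as np
s=r.sense()
for k,v in s.items(): print(k,np.round(v,3).tolist())
for n in ["scene","side","wrist"]:
    c=r.get_calibration(n); print(n,c)
    p,d=r.capture(n); cv2.imwrite(f"pics/{n}0.png",p); np.save(f"pics/{n}0.npy",d)
    R=cv2.Rodrigues(np.array(c['rvec']))[0]; print(-R.T@np.array(c['tvec']).ravel())
E
```

```text
pics
time_s 0.0
joints [-52.908, 22.092, 0.38, -0.028, -68.411, -14.815]
joint_velocities [0.017, 0.107, 0.016, 0.043, 0.052, 0.018]
effort [0.001, -39.066, 18.74, 4.22, 0.011, -0.0]
tcp_pos [0.237, -0.578, 0.221]
ee_rot [[-0.001, -0.379, 0.925], [0.002, 0.925, 0.379], [-1.0, 0.002, -0.0]]
wrist_force [-0.116, -0.465, -0.749]
moment [0.004, 0.021, 0.021]
gripper_width 0.998
scene {'vfov': 43.60627952325097, 'cx': 279.26451249877755, 'cy': 203.50272727665413, 'distortion': array([-0.06490978,  0.        ,  0.        ,  0.        ,  0.        ]), 'rvec': array([ 1.63867595,  1.60158168, -0.88711714]), 'tvec': array([-0.0786239 , -0.16098566,  1.71968686])}
[1.53222215 0.06835235 0.79815051]
side {'vfov': 47.985360986907, 'cx': 281.3240509807088, 'cy': 203.64245407069086, 'distortion': array([-0.06428482,  0.        ,  0.        ,  0.        ,  0.        ]), 'rvec': array([ 1.02987067, -2.46606756,  0.96974656]), 'tvec': array([0.48899053, 0.44160363, 0.68008464])}
[0.23102182 0.44285925 0.80445337]
wrist {'vfov': 70.52072835834969, 'cx': 277.20589392967577, 'cy': 207.04507613474925, 'distortion': array([-0.02044167,  0.        ,  0.        ,  0.        ,  0.        ]), 'rvec': array([-1.65422906, -2.46436205, -0.34652052]), 'tvec': array([ 0.62514682, -0.03486266,  0.39056795])}
[ 0.16888794 -0.60706634  0.38407628]
```

View pics/scene0.png

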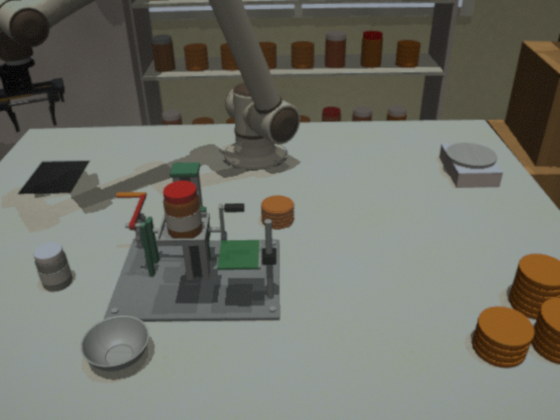

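View pics/side0.png

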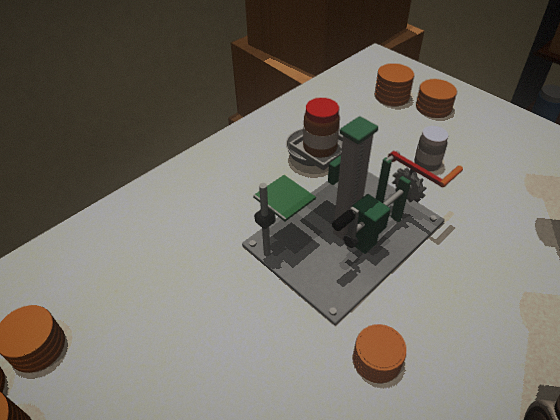

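View pics/wrist0.png

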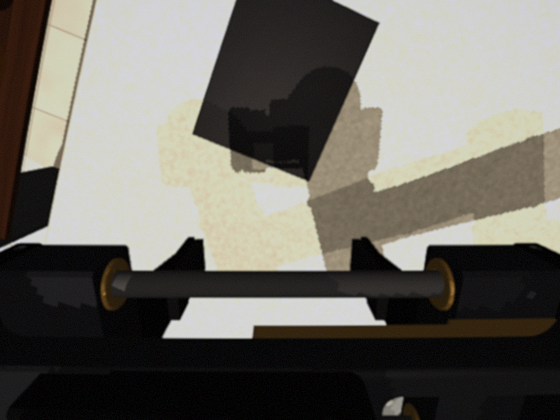

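The scene view shows the lift: orange bar about (130,195), red arm (140,210), jar (183,210), green ledge (240,254). In the side view the bar is about (452,176), the jar (321,128) and the ledge (285,196). The wrist view shows only the empty counter.

```bash
cat > h.py <<'E'
import cv2,numpy as np
def cal(c,shape=(420,560)):
    f=shape[0]/2/np.tan(np.radians(c['vfov']/2))
    K=np.array([[f,0,c['cx']],[0,f,c['cy']],[0,0,1.]])
    R=cv2.Rodrigues(np.array(c['rvec'],float))[0]; t=np.array(c['tvec'],float).ravel()
    return K,np.array(c['distortion'],float),R,t
def ray(c,uv):
    K,D,R,t=cal(c)
    u=cv2.undistortPoints(np.array(uv,float).reshape(-1,1,2),K,D).reshape(-1,2)
    d=np.c_[u,np.ones(len(u))]
    return -R.T@t, d@R      # centre, dirs with unit depth
def tri(c1,p1,c2,p2):
    out=[]
    o1,d1=ray(c1,p1);o2,d2=ray(c2,p2)
    for a,b in zip(d1,d2):
        k=np.linalg.lstsq(np.c_[a,-b],o2-o1,rcond=None)[0]
        q1=o1+k[0]*a;q2=o2+k[1]*b
        out.append(np.r_[(q1+q2)/2,np.linalg.norm(q1-q2)])
    return np.array(out)
def deproj(c,d,mask):
    v,u=np.nonzero(mask&(d>0)); o,di=ray(c,np.c_[u,v]); return o+di*d[v,u][:,None]
def proj(c,P):
    K,D,R,t=cal(c); return cv2.projectPoints(np.array(P,float).reshape(-1,3),R,t,K,D)[0].reshape(-1,2)
E
python3 - <<'E'
from h import *
from station import r
rois={'scene':dict(bar=(110,185,155,235),ledge=(210,235,270,275),jar=(160,180,205,240)),'side':dict(bar=(380,140,470,195),ledge=(245,170,320,220),jar=(295,95,345,160))}
for n in rois:
    p=cv2.imread(f'pics/{n}0.png');d=np.load(f'pics/{n}0.npy');c=r.get_calibration(n)
    hsv=cv2.cvtColor(p,cv2.COLOR_BGR2HSV)
    H,S,V=[hsv[...,i].astype(int) for i in range(3)]
    def m(k,cond):
        x0,y0,x1,y1=rois[n][k];z=np.zeros(H.shape,bool);z[y0:y1,x0:x1]=1;return z&cond
    masks=dict(bar=m('bar',(H>=6)&(H<20)&(S>170)&(V>80)),arm=m('bar',((H<6)|(H>172))&(S>150)&(V>80)),ledge=m('ledge',(H>45)&(H<80)&(S>100)&(V>60)),lid=m('jar',((H<5)|(H>174))&(S>170)&(V>90)))
    for k,mk in masks.items():
        nl,lab,st,ce=cv2.connectedComponentsWithStats(mk.astype(np.uint8)); 
        if nl<2: print(n,k,'none');continue
        i=1+np.argmax(st[1:,4]); mk=lab==i
        pts=cv2.findContours(mk.astype(np.uint8),0,2)[0][0]
        rect=cv2.minAreaRect(pts); 
        P=deproj(c,d,mk)
        print(n,k,st[i].tolist(),ce[i].round(1),'rect',np.round(cv2.boxPoints(rect),1).tolist(),'\n   med',np.median(P,0).round(3),'min',np.percentile(P,3,axis=0).round(3),'max',np.percentile(P,97,axis=0).round(3))
    x0,y0,x1,y1={'scene':(100,140,300,320),'side':(230,80,480,330)}[n]
    q=p[y0:y1,x0:x1];cv2.imwrite(f'pics/{n}_z.png',cv2.resize(q,None,fx=600/q.shape[0]*.95,fy=600/q.shape[0]*.95,interpolation=cv2.INTER_CUBIC))
E
```

```text
scene bar [117, 193, 28, 4, 94] [129.6 194.4] rect [[117.0, 193.0], [144.0, 193.0], [144.0, 196.0], [117.0, 196.0]] 
   med [ 0.491 -0.277  0.158] min [ 0.486 -0.304  0.153] max [ 0.495 -0.244  0.162]
scene arm [130, 195, 15, 33, 119] [136.8 211.3] rect [[128.8000030517578, 226.1999969482422], [140.6999969482422, 193.8000030517578], [144.60000610351562, 195.1999969482422], [132.8000030517578, 227.60000610351562]] 
   med [ 0.567 -0.243  0.159] min [ 0.497 -0.248  0.154] max [ 0.616 -0.24   0.162]
scene ledge [218, 240, 40, 29, 1010] [238.2 254.2] rect [[218.0, 267.79998779296875], [218.8000030517578, 239.8000030517578], [257.5, 241.0], [256.6000061035156, 269.0]] 
   med [ 0.699 -0.012  0.139] min [ 0.655 -0.048  0.136] max [0.738 0.023 0.141]
scene lid [164, 181, 32, 18, 447] [179.6 189.6] rect [[164.0, 181.0], [195.0, 181.0], [195.0, 198.0], [164.0, 198.0]] 
   med [ 0.702 -0.112  0.296] min [ 0.674 -0.137  0.294] max [ 0.727 -0.086  0.298]
side bar [441, 166, 22, 20, 143] [451.5 175. ] rect [[440.29998779296875, 180.60000610351562], [459.1000061035156, 164.6999969482422], [462.899
[... 196 characters left out ...]
5 166.2] rect [[390.8999938964844, 153.1999969482422], [392.79998779296875, 149.89999389648438], [442.0, 178.60000610351562], [440.0, 182.0]] 
   med [ 0.55  -0.241  0.16 ] min [ 0.497 -0.248  0.157] max [ 0.609 -0.237  0.162]
side ledge [267, 176, 48, 42, 454] [294.  198.8] rect [[259.0, 196.6999969482422], [279.1000061035156, 169.8000030517578], [314.5, 196.39999389648438], [294.29998779296875, 223.1999969482422]] 
   med [ 0.67  -0.019  0.139] min [ 0.653 -0.047  0.137] max [0.738 0.028 0.141]
side lid [306, 98, 33, 19, 498] [321.8 107.2] rect [[306.0, 98.0], [338.0, 98.0], [338.0, 116.0], [306.0, 116.0]] 
   med [ 0.698 -0.108  0.297] min [ 0.672 -0.136  0.295] max [ 0.725 -0.083  0.298]
```

Run:
```python
import cv2
for n in('scene','side'):
    print(cv2.imread(f'pics/{n}_z.png').shape)
```

```text
(570, 633, 3)
(570, 570, 3)
```

View pics/scene_z.png

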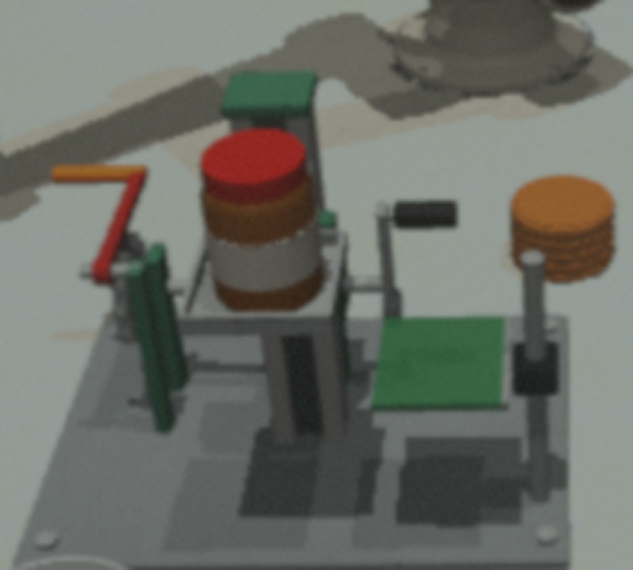

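View pics/side_z.png

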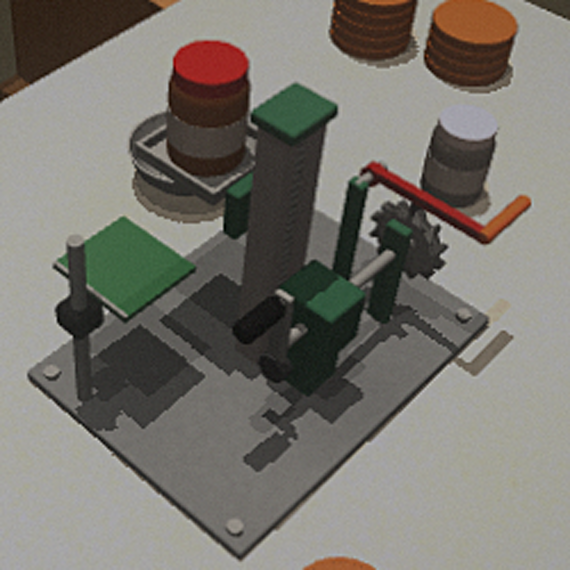

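The zoomed views confirm it: the free bar end points to -y and the arm runs along +x to the pivot. I'll triangulate the bar ends and the ledge and work out the move.

Run:
```python
from h import *
from station import r
a,b=r.get_calibration('scene'),r.get_calibration('side')
# bar ends, mid; arm pivot end; lid centre; ledge corners (near-left.. from masks)
S=[(117,194.6),(143.5,194.6),(130,194.6),(218.5,240),(257.5,240.5),(256.5,268.5),(217,268)]
D=[(461.5,167.2),(441.5,183),(452,175),(286.5,215.5),(254.3,193),(284,176.5),(315,197)]
D[3:]=[(314.5,196.4),(286,216.5),(254.5,196.5),(284,177)]
for n,t in zip(['free','armend','mid','l_bl','l_br','l_fr','l_fl'],tri(a,S,b,D)):print(n,t.round(4))
s=r.sense()
R=np.array(s['ee_rot']);print((R.T@(np.array([.489,-.277,.221])-s['tcp_pos'])*100).round(2))
```

```text
free [ 0.486  -0.308   0.1558  0.0013]
armend [ 0.4902 -0.2427  0.1551  0.0031]
mid [ 0.4877 -0.276   0.1552  0.0009]
l_bl [ 0.6531 -0.0526  0.1391  0.0074]
l_br [0.6551 0.0269 0.1389 0.0026]
l_fr [0.7404 0.0283 0.1336 0.0065]
l_fl [ 0.7378 -0.0502  0.1351  0.0044]
[ 0.1  18.29 34.74]
```

>>> play_rows(plan=[[[0,2,4,-0.8,0,0],[0,4.5,8.5,-1.7,0,0],[0,7,13,-2.6,0,0],[0,9.5,17.5,-3.5,0,0],[0,11,21,-4.3,0,0]]], hand=1)

```text
time_s: 0.78
tcp_pos: [0.3904, -0.3951, 0.2225]
ee_rot: [[-0.0, -0.911, 0.413], [0.0, 0.413, 0.911], [-1.0, 0.0, 0.0]]
wrist_force: [0.6, 0.2, -0.6]
gripper_width: 1.0
```

```bash
cat > go.py <<'E'
from h import *
from station import r
import sys
t=np.array(list(map(float,sys.argv[1:4])))
s=r.sense();R=np.array(s['ee_rot']);print(s['time_s'],np.round(s['tcp_pos'],4),R.round(3).tolist(),'shift cm',(R.T@(t-s['tcp_pos'])*100).round(2),'w',s['gripper_width'],np.round(s['wrist_force'],2))
yaw=np.degrees(np.arctan2(R[1,1],R[0,1]));print('yaw y',yaw,'turn x units',-(178-yaw%360)/10)
E
python3 go.py .488 -.277 .221
```

```text
0.775 [ 0.3904 -0.3951  0.2225] [[-0.0, -0.911, 0.413], [0.0, 0.413, 0.911], [-1.0, 0.0, 0.0]] shift cm [ 0.15 -4.01 14.79] w 1.0000372122473198 [ 0.64  0.19 -0.62]
yaw y 155.60688542012744 turn x units -2.239311457987256
```

>>> play_rows(plan=[[[0,-1,4,-0.6,0,0],[0,-2.2,8,-1.2,0,0],[0,-3.2,12,-1.8,0,0],[0,-4,14.8,-2.2,0,0],[0,-4,14.8,-2.2,0,0]]])

```text
time_s: 1.4
tcp_pos: [0.4887, -0.2778, 0.2221]
ee_rot: [[-0.001, -0.999, 0.045], [0.0, 0.045, 0.999], [-1.0, 0.001, 0.0]]
wrist_force: [0.3, -0.2, -0.1]
gripper_width: 1.0
```

```bash
python3 go.py .488 -.277 .136
python3 - <<'E'
from h import *
from station import r
c=r.get_calibration('wrist');p,d=r.capture('wrist');cv2.imwrite('pics/w1.png',p)
hsv=cv2.cvtColor(p,cv2.COLOR_BGR2HSV);H,S,V=[hsv[...,i].astype(int) for i in range(3)]
m=(H>=6)&(H<20)&(S>170)&(V>80)
P=deproj(c,d,m)
k=(np.abs(P-[.488,-.277,.155])<.06).all(1);P=P[k];print(len(P),np.percentile(P,[3,50,97],axis=0).round(4))
q=np.polyfit(P[:,1],P[:,0],1);print(q, np.polyval(q,-.277))
E
```

```text
1.4 [ 0.4887 -0.2778  0.2221] [[-0.001, -0.999, 0.045], [0.0, 0.045, 0.999], [-1.0, 0.001, 0.0]] shift cm [8.61 0.07 0.07] w 1.000413407325821 [ 0.3  -0.19 -0.07]
yaw y 177.4306409220997 turn x units -0.05693590779002875
1185 [[ 0.4832 -0.3063  0.1572]
 [ 0.4887 -0.2771  0.16  ]
 [ 0.4944 -0.2423  0.1616]]
[0.01850836 0.49391555] 0.48878873267119094
```

View pics/w1.png

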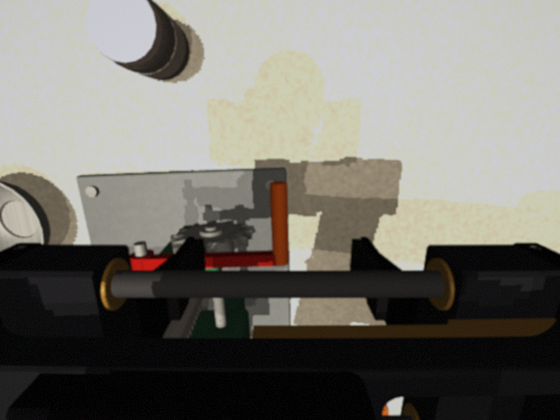

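The wrist view shows the bar (column 280, rows 183–265) centred between the fingertips (columns 200 and 360). I'll half close and go straight down.

>>> play_rows(plan=[[[1,0,-0.2,0,0,0],[3,0,-0.4,0,0,0],[5,0,-0.4,0,0,0],[7,0,-0.4,0,0,0],[8.5,0,-0.4,0,0,0]]], hand=0.5)

```text
time_s: 2.08
tcp_pos: [0.4863, -0.2839, 0.136]
ee_rot: [[-0.002, -0.999, 0.05], [0.001, 0.05, 0.999], [-1.0, 0.002, 0.001]]
wrist_force: [-0.4, -0.2, 0.0]
gripper_width: 0.54
```

```bash
python3 go.py .488 -.281 .136
python3 - <<'E'
from h import *
from station import r
for n in('wrist','side'):
    p,d=r.capture(n);cv2.imwrite(f'pics/{n}2.png',p)
E
```

```text
2.075 [ 0.4863 -0.2839  0.136 ] [[-0.002, -0.999, 0.05], [0.001, 0.05, 0.999], [-1.0, 0.002, 0.001]] shift cm [-0.   -0.15  0.3 ] w 0.5401228065543457 [-0.38 -0.23  0.03]
yaw y 177.15544240865876 turn x units -0.08445575913412426
```

View pics/side2.png

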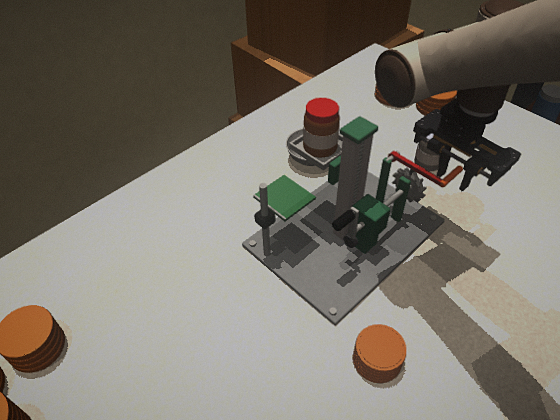

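View pics/wrist2.png

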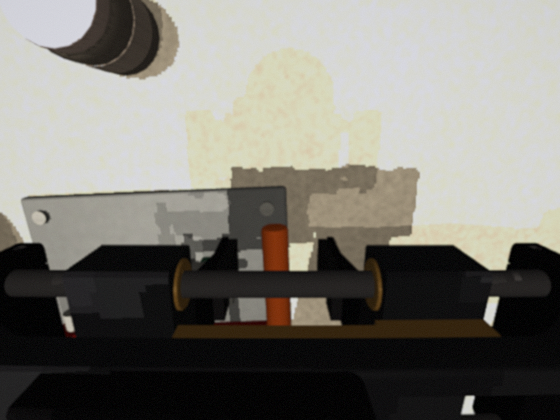

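The bar is between the fingers (wrist view column 275, fingers at 230 and 325), with the jar untouched. Closing.

>>> play_rows(plan=[[[0,0,0,0,0,0],[0,0,0,0,0,0],[0,0,0,0,0,0],[0,0,0,0,0,0],[0,0,0,0,0,0]]], hand=0)

```text
time_s: 2.8
tcp_pos: [0.4871, -0.2832, 0.1377]
ee_rot: [[-0.001, -0.999, 0.047], [0.0, 0.047, 0.999], [-1.0, 0.001, -0.0]]
wrist_force: [-2.6, 0.4, 1.3]
gripper_width: 0.15
```

```bash
cat > jar.py <<'E'
from h import *
from station import r
def lid():
    for n,(x0,y0,x1,y1) in {'scene':(150,170,210,290),'side':(290,90,350,220)}.items():
        c=r.get_calibration(n);t=r.sense()['time_s'];p,d=r.capture(n)
        hsv=cv2.cvtColor(p,cv2.COLOR_BGR2HSV);H,S,V=[hsv[...,i].astype(int) for i in range(3)]
        z=np.zeros(H.shape,bool);z[y0:y1,x0:x1]=1
        m=z&((H<5)|(H>174))&(S>170)&(V>90)
        P=deproj(c,d,m);P=P[(abs(P[:,0]-.7)<.06)&(abs(P[:,1]+.112)<.06)]
        print(n,round(t,3),len(P),'lid med',np.median(P,0).round(4),'p90 z',np.percentile(P[:,2],90).round(4))
    return p
p=lid()
import sys
if len(sys.argv)>1: cv2.imwrite(f'pics/{sys.argv[1]}.png',p)
E
python3 jar.py; python3 go.py .488 -.281 .136
```

```text
scene 2.8 448 lid med [ 0.7025 -0.1116  0.2961] p90 z 0.2973
side 2.85 496 lid med [ 0.6986 -0.108   0.2966] p90 z 0.2979
2.9 [ 0.4871 -0.2832  0.1377] [[-0.001, -0.999, 0.047], [0.0, 0.047, 0.999], [-1.0, 0.001, -0.0]] shift cm [ 0.17 -0.08  0.22] w 0.15033454913993724 [-1.82 -0.21  2.14]
yaw y 177.30629006999743 turn x units -0.06937099300025693
```

>>> play_rows(plan=[[[-1.2,-0.1,0,0,0,0],[-2.4,-0.3,0,0,0,0],[-3.5,-0.6,0,0,0,0],[-4.3,-0.9,0,0,0,0],[-4.3,-0.9,0,0,0,0]]])

```text
time_s: 3.52
tcp_pos: [0.4957, -0.2833, 0.1813]
ee_rot: [[-0.002, -0.999, 0.048], [0.001, 0.048, 0.999], [-1.0, 0.002, 0.001]]
wrist_force: [-5.3, 1.9, 1.0]
gripper_width: 0.15
```

```bash
python3 jar.py s3
```

```text
scene 3.525 443 lid med [ 0.7032 -0.1116  0.2902] p90 z 0.2916
side 3.575 487 lid med [ 0.6988 -0.1081  0.2902] p90 z 0.2914
```

View pics/s3.png

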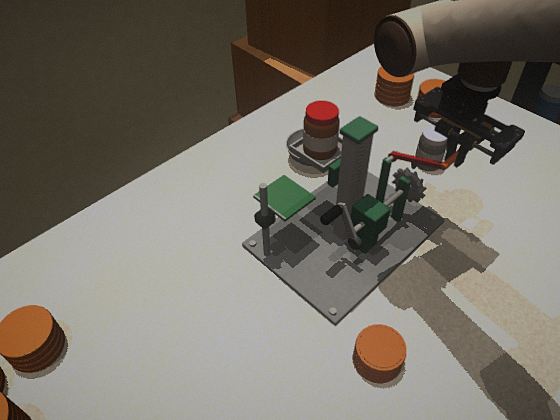

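The side view shows the bar raised, the crank turning, and the jar down by 6 mm. I'll hold.

>>> play_rows(plan=[[[0,0,0,0,0,0],[0,0,0,0,0,0],[0,0,0,0,0,0],[0,0,0,0,0,0],[0,0,0,0,0,0]]])

```text
time_s: 4.25
tcp_pos: [0.4955, -0.2833, 0.1808]
ee_rot: [[-0.003, -0.999, 0.048], [0.001, 0.048, 0.999], [-1.0, 0.003, 0.001]]
wrist_force: [-6.3, 0.4, 0.1]
gripper_width: 0.153
```

>>> play_rows(plan=[[[0,0,0,0,0,0],[0,0,0,0,0,0],[0,0,0,0,0,0],[0,0,0,0,0,0],[0,0,0,0,0,0]]])

```text
time_s: 4.88
tcp_pos: [0.4955, -0.2833, 0.1808]
ee_rot: [[-0.003, -0.999, 0.048], [0.001, 0.048, 0.999], [-1.0, 0.003, 0.001]]
wrist_force: [-5.9, 1.6, 0.7]
gripper_width: 0.153
```

```bash
python3 jar.py; python3 go.py .488 -.281 .136
python3 - <<'E'
from h import *
from station import r
c=r.get_calibration('scene');p,d=r.capture('scene')
hsv=cv2.cvtColor(p,cv2.COLOR_BGR2HSV);H,S,V=[hsv[...,i].astype(int) for i in range(3)]
z=np.zeros(H.shape,bool);z[235:275,210:270]=1
P=deproj(c,d,z&(H>45)&(H<80)&(S>100)&(V>60));print(np.median(P,0),np.percentile(P[:,2],[10,90]))
E
```

```text
scene 4.875 449 lid med [ 0.7024 -0.1119  0.2712] p90 z 0.2725
side 4.925 484 lid med [ 0.6982 -0.1083  0.2713] p90 z 0.2726
4.975 [ 0.4955 -0.2833  0.1808] [[-0.003, -0.999, 0.048], [0.001, 0.048, 0.999], [-1.0, 0.003, 0.001]] shift cm [4.48 0.74 0.19] w 0.15186837217090246 [-5.55  1.98  0.33]
yaw y 177.26854410709998 turn x units -0.07314558929000156
[ 0.69986429 -0.01242628  0.13862855] [0.13705967 0.14022944]
```

>>> play_rows(plan=[[[0,0,0,0,0,0],[0,0,0,0,0,0],[0,0,0,0,0,0],[0,0,0,0,0,0],[0,0,0,0,0,0]]])

```text
time_s: 5.65
tcp_pos: [0.4954, -0.2833, 0.1808]
ee_rot: [[-0.003, -0.999, 0.048], [0.001, 0.048, 0.999], [-1.0, 0.003, 0.001]]
wrist_force: [-6.2, 0.9, 0.5]
gripper_width: 0.151
```

>>> play_rows(plan=[[[0,0,0,0,0,0],[0,0,0,0,0,0],[0,0,0,0,0,0],[0,0,0,0,0,0],[0,0,0,0,0,0]]])

```text
time_s: 6.28
tcp_pos: [0.4955, -0.2833, 0.1808]
ee_rot: [[-0.003, -0.999, 0.048], [0.001, 0.048, 0.999], [-1.0, 0.003, 0.001]]
wrist_force: [-5.9, 1.2, 0.9]
gripper_width: 0.149
```

```bash
python3 jar.py
```

```text
scene 6.275 454 lid med [ 0.7021 -0.1117  0.2528] p90 z 0.2541
side 6.325 478 lid med [ 0.6979 -0.1093  0.253 ] p90 z 0.2542
```

>>> play_rows(plan=[[[0,0,0,0,0,0],[0,0,0,0,0,0],[0,0,0,0,0,0],[0,0,0,0,0,0],[0,0,0,0,0,0]]])

```text
time_s: 7.0
tcp_pos: [0.4955, -0.2833, 0.1808]
ee_rot: [[-0.003, -0.999, 0.048], [0.001, 0.048, 0.999], [-1.0, 0.003, 0.001]]
wrist_force: [-5.6, 0.7, 0.2]
gripper_width: 0.147
```

>>> play_rows(plan=[[[0,0,0,0,0,0],[0,0,0,0,0,0],[0,0.4,0,0,0,0],[0,0.8,0,0,0,0],[0,0.8,0,0,0,0]]], hand=0.7)

```text
time_s: 7.62
tcp_pos: [0.4886, -0.2833, 0.1808]
ee_rot: [[0.001, -0.999, 0.048], [-0.0, 0.048, 0.999], [-1.0, -0.001, -0.0]]
wrist_force: [0.5, -0.9, 0.5]
gripper_width: 0.624
```

```bash
python3 jar.py s4; python3 go.py .488 -.281 .136;  python3 jar.py
```

```text
scene 7.625 457 lid med [ 0.7026 -0.112   0.2383] p90 z 0.2397
side 7.675 470 lid med [ 0.699  -0.1085  0.2381] p90 z 0.2395
7.725 [ 0.4888 -0.2833  0.1808] [[0.001, -0.999, 0.048], [-0.0, 0.048, 0.999], [-1.0, -0.001, -0.0]] shift cm [4.48 0.09 0.23] w 0.6724748562653153 [ 0.02 -0.74 -0.04]
yaw y 177.2748858484956 turn x units -0.07251141515044139
scene 7.725 456 lid med [ 0.7026 -0.1119  0.2367] p90 z 0.238
side 7.775 475 lid med [ 0.6986 -0.1086  0.2368] p90 z 0.2382
```

View pics/s4.png

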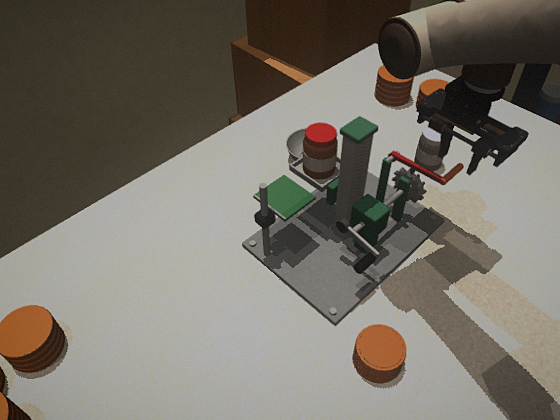

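The side view shows the bar fallen back to about (452,176) and clear of the fingers. The jar is near ledge height, so the tooth should catch soon. I'll retreat upward.

>>> play_rows(plan=[[[-1,0,0,0,0,0],[-3,0,0,0,0,0],[-5,0,0,0,0,0],[-7,0,0,0,0,0],[-7,0,0,0,0,0]]])

```text
time_s: 8.45
tcp_pos: [0.4897, -0.2837, 0.2528]
ee_rot: [[0.005, -0.999, 0.047], [-0.002, 0.047, 0.999], [-1.0, -0.005, -0.001]]
wrist_force: [1.1, -0.1, -0.1]
gripper_width: 0.703
```

```bash
python3 jar.py; python3 go.py .488 -.281 .136;  python3 jar.py s5
python3 - <<'E'
from h import *
from station import r
for n,(x0,y0,x1,y1) in {'scene':(110,170,155,225),'side':(436,140,470,195)}.items():
    c=r.get_calibration(n);p,d=r.capture(n);hsv=cv2.cvtColor(p,cv2.COLOR_BGR2HSV);H,S,V=[hsv[...,i].astype(int) for i in range(3)]
    z=np.zeros(H.shape,bool);z[y0:y1,x0:x1]=1
    m=z&(H>=6)&(H<20)&(S>170)&(V>80)
    P=deproj(c,d,m);print(n,m.sum(),np.argwhere(m).mean(0),np.median(P,0).round(4))
E
```

```text
scene 8.45 454 lid med [ 0.7026 -0.1122  0.2346] p90 z 0.2359
side 8.5 470 lid med [ 0.6985 -0.1087  0.2354] p90 z 0.2369
8.55 [ 0.4884 -0.2831  0.2502] [[-0.0, -0.999, 0.048], [0.001, 0.048, 0.999], [-1.0, 0.0, 0.001]] shift cm [11.42  0.05  0.2 ] w 0.6990627363623528 [0.25 0.48 0.08]
yaw y 177.26643566390848 turn x units -0.07335643360915185
scene 8.55 456 lid med [ 0.7025 -0.112   0.2347] p90 z 0.2362
side 8.6 470 lid med [ 0.6985 -0.1089  0.2355] p90 z 0.2368Traceback (most recent call last):
  File "<stdin>", line 7, in <module>
  File "h.py", line 21, in deproj
    v,u=np.nonzero(mask&(d>0)); o,di=ray(c,np.c_[u,v]); return o+di*d[v,u][:,None]
                                     ~~~^^^^^^^^^^^^^^
  File "h.py", line 9, in ray
    u=cv2.undistortPoints(np.array(uv,float).reshape(-1,1,2),K,D).reshape(-1,2)
      ~~~~~~~~~~~~~~~~~~~^^^^^^^^^^^^^^^^^^^^^^^^^^^^^^^^^^^^^^^^
cv2.error: OpenCV(4.12.0) /io/opencv/modules/calib3d/src/undistort.dispatch.cpp:347: error: (-215:Assertion failed) CV_IS_MAT(_src) && CV_IS_MAT(_dst) && (_src->rows == 1 || _src->cols == 1) && (_dst->rows == 1 || _dst->cols == 1) && _src->cols + _src->rows - 1 == _dst->rows + _dst->cols - 1 && (CV_MAT_TYPE(_src->type) == CV_32FC2 || CV_MAT_TYPE(_src->type) == CV_64FC2) && (CV_MAT_TYPE(_dst->type) == CV_32FC2 || CV_MAT_TYPE(_dst->type) == CV_64FC2) in function 'cvUndistortPointsInternal'
```

View pics/s5.png

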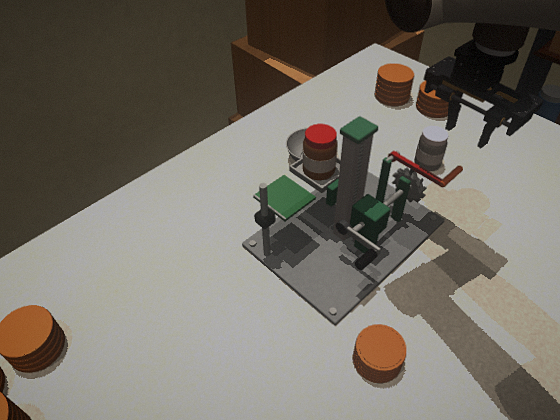

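The jar has stopped (lid 0.235, so its foot is about 0.139). The bar is in the gripper's shade, so I'll check it with a looser mask and confirm the jar is at rest.

>>> play_rows(plan=[[[-2,0,-3,0,0,0],[-3,0,-7,0,0,0],[-4,0,-11,0,0,0],[-4,0,-15,0,0,0],[-4,0,-15,0,0,0]]])

```text
time_s: 9.32
tcp_pos: [0.4807, -0.4351, 0.2885]
ee_rot: [[-0.002, -0.999, 0.051], [0.001, 0.051, 0.999], [-1.0, 0.003, 0.001]]
wrist_force: [-0.4, -0.1, -0.4]
gripper_width: 0.699
```

```bash
python3 jar.py s6;python3 go.py .488 -.281 .136
python3 - <<'E'
from h import *
from station import r
for n,(x0,y0,x1,y1) in {'scene':(110,170,155,235),'side':(380,140,470,195)}.items():
    c=r.get_calibration(n);p,d=r.capture(n);cv2.imwrite(f'pics/{n}7.png',p);hsv=cv2.cvtColor(p,cv2.COLOR_BGR2HSV);H,S,V=[hsv[...,i].astype(int) for i in range(3)]
    z=np.zeros(H.shape,bool);z[y0:y1,x0:x1]=1
    m=z&((H<20)|(H>170))&(S>120)&(V>40)
    P=deproj(c,d,m);
    for nm,k in (('bar',P[:,1]<-.255),('arm',P[:,1]>-.25)):
        Q=P[k];print(n,nm,len(Q),np.median(Q,0).round(4) if len(Q) else '', 'dz/dx',np.polyfit(Q[:,0],Q[:,2],1).round(3) if len(Q)>5 else '')
E
```

```text
scene 9.325 452 lid med [ 0.7022 -0.1122  0.2345] p90 z 0.236
side 9.375 469 lid med [ 0.6982 -0.1085  0.2354] p90 z 0.2367
9.425 [ 0.4811 -0.433   0.2893] [[-0.002, -0.999, 0.048], [0.001, 0.048, 0.999], [-1.0, 0.002, 0.001]] shift cm [15.34  0.02 15.2 ] w 0.7012753237364943 [-0.13  0.09  0.44]
yaw y 177.2301511676217 turn x units -0.0769848832378301
scene bar 86 [ 0.4908 -0.2809  0.1578] dz/dx [ 1.331 -0.496]
scene arm 165 [ 0.5671 -0.2437  0.1589] dz/dx [-0.02   0.169]
side bar 118 [ 0.4867 -0.282   0.1596] dz/dx [-1.709  0.989]
side arm 343 [ 0.5414 -0.2398  0.1592] dz/dx [0.013 0.151]
```

The bar is back at its starting height (0.158 and 0.160, as before the lift), the arm is level, the jar is steady and the gripper is well clear.

```bash
python3 -c "
from station import r
print(r.finish_job())"
```

```text
the job is handed in; nothing more can be done
None
```

The jar now stands level with the green ledge and the pawl is back down in the ratchet. I handed the job in at about 9.5 s. `finish_job()` gives no verdict, so the results below rest on my own measurements.

**What I did:** I gripped the orange bar from above and raised it about 43 mm along its arc. I held it while the jar sank at 13 to 14 mm/s. I then opened the fingers so the pawl fell back, and moved the arm well clear.

**Last checks:**

| Check | Measured |
|---|---|
| Jar lid height | 0.2345 m (scene camera) and 0.2354 m (side camera), steady over the last 0.9 s |
| Jar underside (lid less the 96 mm jar height) | about 0.139 m |
| Ledge top | about 0.1386 m from depth |
| Pawl bar height | 0.158 m and 0.160 m, the same as before the lift |
| Pawl arm | level to within 0.02 rad |
| Gripper | wrist force near zero, about 150 mm from the bar |

**Disagreements:**
- Triangulating the ledge's far corners gave 0.134 to 0.135 m. The depth readings and the near corners gave 0.139 m. Even the lowest figure leaves the jar within the 14 mm allowed.
- One check of the bar failed because the bar was in the gripper's shadow. I repeated it with a looser colour mask and it passed.
- I did not measure the jar's tilt separately. It looked upright in the pictures, and its lid stayed in place sideways to within 1 mm.

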